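# Fit and hold a radiator pressure cap for lock-wiring

## Robot

A 6-joint arm with a two-finger parallel gripper is mounted at the origin on the work surface. World frame = base frame: x ahead of the robot, y to its left, z up, the work surface at z = 0. Lengths are in mm, angles in rad, forces in N, time in s.
With the tool pointing down it reaches from about 275 to 825 mm from the base axis. Payload 5.2 kg.
Tool frame: the origin (TCP) lies at the very end of the fingers, on their centre line; the grasp point (between the pads) lies 19 mm behind it; z points along the fingers, y is the line along which they close (so a half turn about z gives the same grasp; the last joint's range is limited). The gripper opens to 93 mm and grips with 3 to 60 N. Pads are 15 mm wide; open, the fingers measure 128 mm over their backs; the gripper's body (75 mm by 188 mm) begins 65 mm behind the grasp point.
Start: joints at [0.962, 0.259, 1.535, -0, 1.348, -0.203], TCP at [217.094, 505.347, 218.653] pointing down, gripper open.
Joint ranges: [-3.14, 3.14], [-0.91, 2.08], [0.19, 2.58], [-1.22, 4.36], [0.22, 2.71], [-3.12, 3.12]. Speed limits (rad/s): [2.57, 2.57, 3.14, 3.14, 3.14, 3.14].

## Interface

Orientations are given as [roll, pitch, yaw] about the fixed x, y, z axes, in that order (R = Rz(yaw) Ry(pitch) Rx(roll)).
In Python, from bench import robot gives the robot as it stands. The module is installed in compiled form; this text tells all that it offers. Calls block until the motion is done:
- robot.move_ptp(position, orientation): joint-space move of the TCP to a pose.
- robot.move_linear(position, ori=None, speed=150, f_stop=None): straight line of the TCP; ori=None keeps the orientation; speed is the mean speed in mm/s. With f_stop (N) it stops when the force on the tool has changed by that much, and returns True; else False.
- robot.move_j(angles): joint-space move.
- robot.move_gripper(opening): opening from 0.0 (shut) to 1.0 (fully open); the grip force is fixed at half the most; returns when the fingers have stopped.
- robot.sleep(seconds).
- robot.inverse_kinematics(position, orientation): joint angles nearest the present ones, or None.
- robot.get_image(name): name is "side" or "top" or "wrist"; returns a dict with "img" (400x640x3 uint8, blue, green, red), "fovy" (degrees; the focal length in pixels is half the picture's height over the tangent of half this angle, whatever the lens; pixels are square), "cx", "cy" (the principal point, pixels), "eye" and "orientation" of the camera in the world. Camera axes: x right, y down, z forward; pixel columns grow to the right and rows downward; lengths in mm; the calibration is good to about 2 mm. A picture is of the moment at which its call begins. There is no depth.
A pose or a line that the arm cannot do raises robot.MotionError and nothing moves.
- robot.hand_in(): hands the job in; it is judged then, once.
Readings, each from a call of its own:
- robot.current_t(): time.
- robot.current_qpos(): joint angles.
- robot.current_joint_vel(): joint speeds.
- robot.current_joint_efforts(): joint torques, N m.
- robot.current_tcp_pos(): TCP position.
- robot.current_eef_rot(): TCP orientation.
- robot.current_contact_force(): force on the tool from outside, world axes, zero at the start.
- robot.current_ft_torque(): the same for the moment, N m.
- robot.current_gripper_width(): opening from 0.0 (shut) to 1.0 (fully open).
- robot.current_finger_force(): force on a finger pad.
Only numpy, scipy, OpenCV 4.12 (cv2) and the standard library are available. Lean on these libraries where they do the work, as an engineer would, in place of code of your own. Each camera call takes 0.05 s, during which the arm holds its last target. There are 200 camera calls.

## Task

Pick up the red radiator cap and fit it on the filler neck of the aluminium radiator: lower it square with its two tabs through the neck's notches, push it right down against its spring, and give it a quarter turn clockwise until it stops. Finish while still gripping it there, pushed fully down against the spring and turned to the stop, so that I can put the lock wire on; do not let go of it, and do not shift the other parts on the bench.

Things in the scene. Friction and masses are not known exactly. Their poses are not given: they have to be found in the camera images.
- cap_center (a point): Centre of the loose radiator cap, half-way up its 24 mm; it stands upright on the bench. Upper 9 mm: red round plate, 50 mm across; below it a steel skirt 51 mm across outside, 45 inside, 12.5 deep, ending 3 mm above the bench. Two red ears (16 mm wide, 6 thick) reach 43 mm out along +x and -x. Skirt flats face +y and -y, 51 mm apart: grip there. z up. About 0.1 kg. Same when turned half a turn.
- cap: The same cap: origin on its axis at the underside, 12 mm below the centre point, same axes. Inside the skirt, under the ears at +x and -x, two bayonet tabs 9 mm wide and 4 mm thick point inwards to 17 mm from the axis; their upper faces lie 6.5 mm under the plate's underside, which is 3 mm above the centre point.
- cap_valve (a joint): How far (m) the cap's sprung rubber valve disc, 21 mm across, is pushed up into the cap: 0 out, as on the bench (cap stands on it). Lowering the cap on the neck, it meets its seat 6 mm above fully home; the spring pushes up with 6 N there, rising to 12 N fully home. Let go after the turn, the cap springs up 3.5 mm until its tabs catch under the neck's lip.
- neck (a point): Centre of the rim (upper face) of the radiator's filler neck, 192 mm above the bench, z up. Lip at the rim: 41 mm across, 3 mm thick, with two open notches about 15 mm wide at this frame's +x and -x; tube below it 30 mm across. Start with the cap's x axis along this x axis (either way round), tabs over the notches. Fully home, the plate is hard on the rim and the cap's centre 3 mm below this point.
- neck_stop (a point): The hard stop for a cap tab under the lip, on the neck's +y side, 8 mm below the rim (another at -y). With the cap less than 3.5 mm above home, its tabs pass under the lip and it turns clockwise seen from above, a quarter turn, until they meet the stops with the ears along the neck's y axis. It cannot turn anticlockwise.
- radiator: Small aluminium scooter radiator in a bench cradle, fixed. Cradle plate 110 mm (x) by 200 mm (y), 8 thick; radiator 42 mm thick, 156 wide along y; upper tank's top 160 mm above the bench. Origin on the bench under its middle. The filler neck stands on the upper tank 40 mm towards +y from the middle, with the same axes. Two hose pipes at the back reach 47 mm to +x.
- starter_center (a point): Bystander: olive starter motor standing on its end, 45 mm across, aluminium flange with ears up to 84 mm, 122 mm tall; point on its axis, 60 mm up.
- clutch_bell_center (a point): Bystander: black clutch bell, an open drum 112 mm across and 32 mm tall; point at its centre, half-way up.
- spring_center (a point): Bystander: black coil spring standing upright, 54 mm across, 90 mm tall; point at its centre, half-way up.
Mind the look-alikes: they are no part of the job. Several things look just like the cap: the one meant starts farthest to the robot's left.

How it is judged:
By the outcome, as a careful person would: the job done as asked, in the order asked, and still so for the second after the job is handed in, while the arm keeps its last pose, push and grip.
It also fails if it takes over 45 s, if anything falls off the work surface, if the arm or the gripper's body presses on something with over 40 N, if the wrist force passes 120 N, or if a joint passes its speed limit or range.

## Working session

There is one attempt and no reset: what is moved stays moved. The work goes in short steps, each a Python script; the robot and the scene stay as the last script left them, time stands still between calls to the robot, and variables do not carry over. Pictures are saved under pics/ and viewed, at most 10 in all, crops included, and the job is handed in when it is done.

```bash
mkdir -p pics; ls; python3 - <<'E'
from bench import robot
import cv2
for n in("top","side","wrist"):
    d=robot.get_image(n);cv2.imwrite(f"pics/{n}0.png",d["img"])
    print(n,d["fovy"],d["cx"],d["cy"],d["eye"],d["orientation"],d["img"].shape)
print(robot.current_t(),robot.current_eef_rot())
E
```

```text
pics
top 44.36915013920372 328.0129426074317 198.30316974398522 [ 451.09177548  -14.91587708 1131.78241728] [-2.99186345  0.023094   -1.55260823] (400, 640, 3)
side 56.28452998017511 319.6993261731211 202.37391411420325 [ 245.371171   -517.77571928  654.23186293] [-2.26383646  0.01073098 -0.57732497] (400, 640, 3)
wrist 61.497785920717135 318.3497134167972 202.35251259948572 [151.89348867 532.10726197 385.03874685] [2.88434293e+00 2.83702062e-03 1.16519989e+00] (400, 640, 3)
0.15 [-3.14023552e+00 -2.40642436e-04  2.73577249e+00]
```

View pics/top0.png

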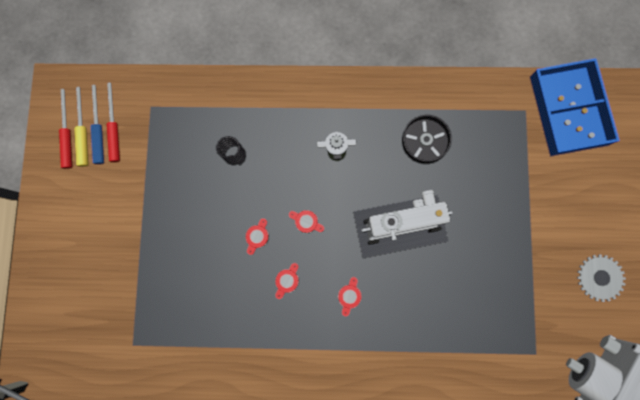

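View pics/side0.png

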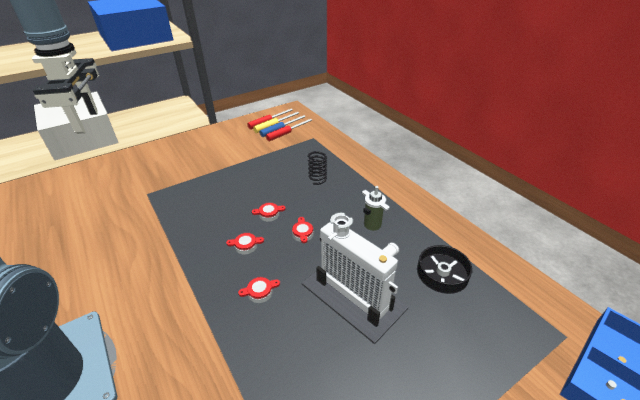

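Top view: four look-alike caps at (257,237), (306,221), (287,281) and (349,296), with the radiator neck at about (391,222). I'll localise them and check which image direction is the robot's left.

```bash
cat > h.py <<'E'
import numpy as np,cv2
from scipy.spatial.transform import Rotation as R
from bench import robot
def cam(d):
    f=200/np.tan(np.radians(d["fovy"])/2)
    return f,np.array([d["cx"],d["cy"]]),np.array(d["eye"]),R.from_euler("xyz",d["orientation"]).as_matrix()
def proj(d,p):
    f,c,e,M=cam(d);q=M.T@(np.array(p,float)-e);return c+f*q[:2]/q[2]
def ray(d,uv):
    f,c,e,M=cam(d);return e,M@np.append((np.array(uv)-c)/f,1)
def at_z(d,uv,z):
    e,v=ray(d,uv);return e+v*(z-e[2])/v[2]
def tri(obs):
    A=0;b=0
    for d,uv in obs:
        e,v=ray(d,uv);v=v/np.linalg.norm(v);P=np.eye(3)-np.outer(v,v);A=A+P;b=b+P@e
    return np.linalg.solve(A,b)
E
python3 - <<'E'
from h import *
t=robot.get_image("top");s=robot.get_image("side");w=robot.get_image("wrist")
print("base",proj(t,[0,0,0]),proj(s,[0,0,0]),"tcp",proj(t,robot.current_tcp_pos()),proj(s,robot.current_tcp_pos()),proj(w,robot.current_tcp_pos()))
for uv in[(257,237),(306,221),(287,281),(349,296)]:
    p=at_z(t,uv,24);print(uv,p.round(),proj(s,p).round())
print("neck",at_z(t,(391,222),192).round(),tri([(t,(391,222)),(s,(341,219))]).round())
a=cv2.resize(t["img"][200:320,220:460],(800,400),interpolation=cv2.INTER_CUBIC)
cv2.imwrite("pics/c1.png",a)
E
```

```text
base [329.42253184 484.79519515] [ 43.79296455 383.3968231 ] tcp [ 48.07587665 398.69573622] [ 87.54061127 122.90400617] [320.59948452 250.25337587]
(257, 237) [527. 173.  24.] [268. 209.]
(306, 221) [565.  63.  24.] [302. 228.]
(287, 281) [430. 102.  24.] [245. 241.]
(349, 296) [400. -37.  24.] [259. 286.]
neck [ 548. -112.  192.] [ 549. -112.  195.]
```

View pics/c1.png

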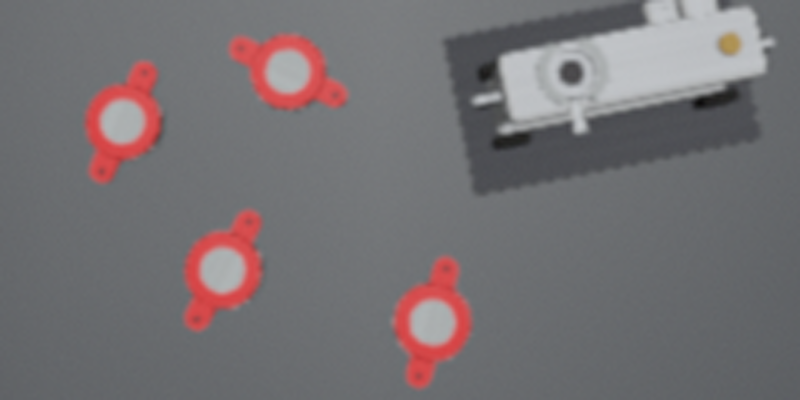

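The target is the leftmost cap, pixel (257,237), at about (527,173). The others at (306,221), (287,281) and (349,296) are all further right. The neck triangulates to z=195 against 192 stated, so that agrees. Next I'll hover over the cap with the wrist camera.

```bash
cat >> h.py <<'E'
def hover(p,yaw,h):
    robot.move_ptp([p[0],p[1],p[2]+h],[np.pi,0,yaw])
def redcap(d,near,z):
    hsv=cv2.cvtColor(d["img"],cv2.COLOR_BGR2HSV)
    m=((hsv[...,1]>120)&(hsv[...,2]>60)&((hsv[...,0]<8)|(hsv[...,0]>172))).astype(np.uint8)
    cs=[c for c in cv2.findContours(m,cv2.RETR_EXTERNAL,cv2.CHAIN_APPROX_NONE)[0] if cv2.contourArea(c)>300]
    c=min(cs,key=lambda c:np.hypot(*(c.reshape(-1,2).mean(0)-proj(d,near))))
    P=np.array([at_z(d,q,z)[:2] for q in c.reshape(-1,2)]).astype(np.float32)
    (cx,cy),(w,h),a=cv2.minAreaRect(P)
    b=cv2.boxPoints(((cx,cy),(w,h),a));e=[b[1]-b[0],b[2]-b[1]];e=max(e,key=np.linalg.norm)
    return np.array([cx,cy]),sorted([w,h]),np.arctan2(e[1],e[0])%np.pi
E
python3 - <<'E'
from h import *
t=robot.get_image("top")
c,sz,th=redcap(t,[527,173,24],24);print(c,sz,th)
a=at_z(t,(220+500/3.333,200+80/3.333),160);b=at_z(t,(220+755/3.333,200+45/3.333),160)
v=(a-b)[:2];print("rad yaw",np.arctan2(-v[0],v[1]))
yaw=th if abs(th-2.7)<1.57 else th+np.pi
hover([*c,24],yaw,130)
w=robot.get_image("wrist");c2,sz,th=redcap(w,[*c,24],24);print(c2,sz,th,robot.current_tcp_pos(),robot.current_t(),robot.current_qpos())
cv2.imwrite("pics/w1.png",w["img"])
E
```

```text
[528.15875244 174.29191589] [48.52504348754883, 76.87970733642578] 0.113635905
rad yaw 0.152826383374103
[527.78466797 173.98188782] [50.21280288696289, 77.94853973388672] 0.12821597 [527.88187174 175.19023168 154.20138955] 2.0833 [ 1.19718621e-01  3.20450476e-01  1.61422574e+00  2.62061622e-04
  1.20662738e+00 -1.56580413e+00]
```

View pics/w1.png

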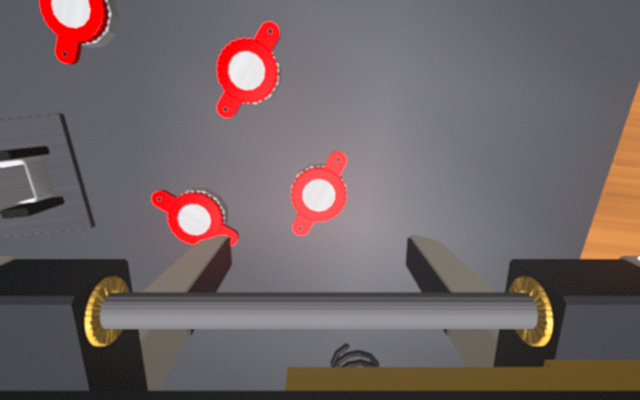

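The wrist view shows the target cap at (319,195), with its ears at (302,230) and (338,160). The nearest neighbour is at (195,218). The minimum-area rectangle is skewed by the ear shape, so I'll use PCA for the yaw, realign above the cap and measure again.

```bash
python3 - <<'E'
s=open('h.py').read()
i=s.index("    (cx,cy),(w,h),a=")
s=s[:i]+'''    M=cv2.moments(P.reshape(-1,1,2)-P.mean(0));o=P.mean(0)
    c=o+np.array([M["m10"],M["m01"]])/M["m00"]
    th=.5*np.arctan2(2*M["mu11"],M["mu20"]-M["mu02"])
    u=np.array([np.cos(th),np.sin(th)]);q=(P-c)@u;r=(P-c)@[-u[1],u[0]]
    return c,(q.min(),q.max(),r.min(),r.max()),th
'''
open('h.py','w').write(s)
E
python3 - <<'E'
from h import *
w=robot.get_image("wrist");c,sz,th=redcap(w,[528,174,24],24);print(c,sz,th)
yaw=th+np.pi
robot.move_gripper(.72)
hover([*c,24],yaw,130)
w=robot.get_image("wrist");c,sz,th=redcap(w,[*c,24],24);print(c,sz,th)
T=R.from_euler("xyz",robot.current_eef_rot()).as_matrix();p=np.array(robot.current_tcp_pos())
print("cap in tool",T.T@(np.array([*c,24])-p),np.degrees(th+np.pi-robot.current_eef_rot()[2]),robot.current_qpos(),robot.current_t())
np.save("cap.npy",[*c,th])
cv2.imwrite("pics/w2.png",w["img"])
E
```

```text
[527.97193752 173.9929088 ] (np.float64(-43.82070492336625), np.float64(43.33055460003662), np.float64(-25.448072164253496), np.float64(25.487996848387215)) -0.37177231049127096
[528.01711213 173.97091585] (np.float64(-43.26573561306003), np.float64(43.43757717462241), np.float64(-25.280887114231692), np.float64(24.826596132067213)) -0.37720354174068743
cap in tool [1.16547943e-02 2.77487682e-02 1.30000663e+02] -0.47196238358379355 [ 1.17603274e-01  3.20361235e-01  1.61488790e+00 -3.06604100e-05
  1.20629678e+00 -1.08421588e+00] 3.3583
```

View pics/w2.png

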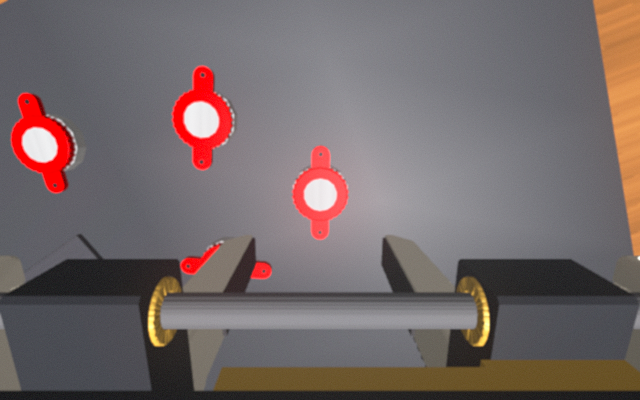

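The cap is centred at (320,195) and its measured size matches: 43 mm to each ear tip and 25 mm radius. Now I'll measure the neck with the same relative camera view so the calibration bias cancels, before grasping.

```bash
python3 - <<'E'
from h import *
p=robot.current_tcp_pos()
robot.move_linear([p[0],p[1],260],speed=300)
hover([548,-112,192],.15+np.pi,130)
w=robot.get_image("wrist");s=robot.get_image("side")
print(proj(w,[548,-112,192]),robot.current_qpos(),robot.current_t())
cv2.imwrite("pics/n1.png",w["img"])
x,y=proj(w,[548,-112,192]).astype(int)
cv2.imwrite("pics/n2.png",cv2.resize(w["img"][y-60:y+60,x-80:x+80],None,fx=5,fy=5,interpolation=cv2.INTER_CUBIC));print(x-80,y-60)
np.save("n1.npy",w,allow_pickle=True)
E
```

```text
[318.33614415 195.48625656] [-3.99071704e-01  2.29661058e-01  1.32646198e+00  3.69541507e-04
  1.58693831e+00 -2.12114850e+00] 5.0833
238 135
```

View pics/n2.png

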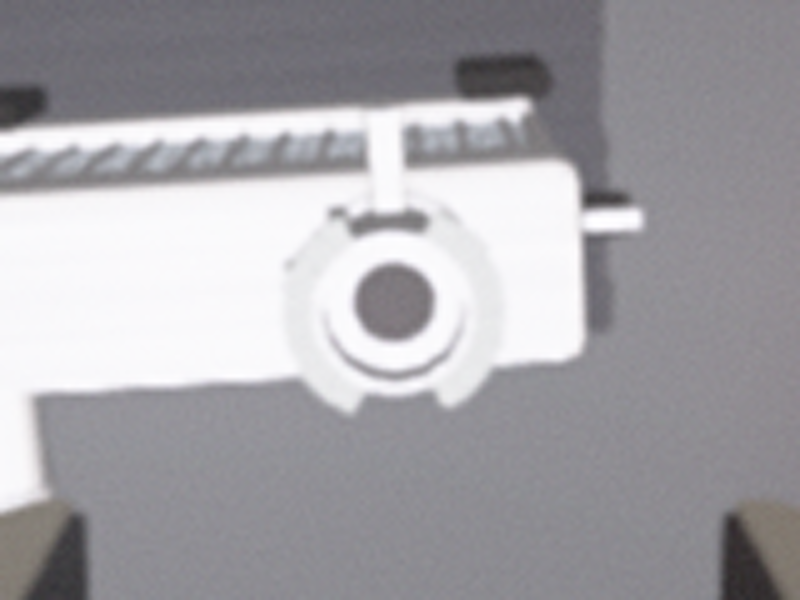

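The neck lip is centred at about crop (393,302). Its notches are at (388,215) and (398,408), and the overflow pipe points along -x below the lip. I'll fit the known lip circle, and take the yaw from the tank edges and notches.

```bash
python3 - <<'E'
from h import *
from scipy.optimize import least_squares
w=np.load("n1.npy",allow_pickle=True).item()
m=lambda q:((np.array(q)+.5)/5-.5+[238,135])
g=w["img"].astype(int).mean(2)
y=int(m((0,300))[1]); print(g[y,288:345].astype(int))
pts=[(283,300),(502,300),(357,412),(445,409),(290,265),(496,262),(300,355),(488,350)]
P=np.array([at_z(w,m(q),192)[:2] for q in pts])
for free in(0,1):
    r=least_squares(lambda x:np.hypot(*(P-x[:2]).T)-(x[2] if free else 20.5),[548,-112,20.5]);print(r.x,r.fun.round(1))
c=r.x[:2]
d=lambda a,b,z:(at_z(w,m(a),z)-at_z(w,m(b),z))[:2]
for a,b in[((570,160),(20,190)),((540,361),(60,391))]:
    v=d(a,b,160);print("edge yaw",np.arctan2(-v[0],v[1]))
v=(at_z(w,m((398,408)),192)-at_z(w,m((388,215)),192))[:2];print("notch yaw",np.arctan2(v[1],v[0]),np.linalg.norm(v))
# tank edge fit by gradients (world)
for rows,cols in(((165,178),(242,300)),((200,220),(250,305))):
    sub=g[rows[0]:rows[1],cols[0]:cols[1]]
    D=np.abs(np.diff(sub,axis=0));k=D.argmax(0);Q=np.array([at_z(w,(cols[0]+i,rows[0]+k[i]+.5),160)[:2] for i in range(len(k))])
    p=np.polyfit(Q[:,1],Q[:,0],1);res=Q[:,0]-np.polyval(p,Q[:,1]);ok=np.abs(res)<2;p=np.polyfit(Q[ok,1],Q[ok,0],1);print("fit yaw",-p[0],ok.mean(),"x at neck y",np.polyval(p,c[1]))
E
```

```text
[250 250 249 250 250 249 245 237 232 234 236 237 244 248 248 248 250 250
 251 248 220 151 125 124 128 125 125 125 127 123 121 125 125 124 124 125
 160 227 248 250 249 248 247 247 242 236 234 232 234 235 240 246 249 250
 249 249 250]
[ 548.97420819 -113.77339541   20.5       ] [-0.5 -0.8  0.3  0.8 -0.3 -0.1 -1.3 -1.5]
[ 549.34615172 -113.70717101   19.98770364] [ 0.  -0.2  0.4  1.   0.4  0.5 -1.  -1.2]
edge yaw 0.20489474243832173
edge yaw 0.2147935497431972
notch yaw 0.19877385268803272 36.05038214138949
fit yaw 0.21966623456162349 1.0 x at neck y 528.157964729424
fit yaw 0.20437188770654052 0.9272727272727272 x at neck y 570.9803047044944
```

Neck: (549.2,-113.8), yaw 0.208. The tank width comes out at 41.9 mm against 42, so it agrees. Now I'll grasp the cap.

```bash
python3 - <<'E'
from h import *
x,y,th=np.load("cap.npy")
robot.move_ptp([x,y,154],[np.pi,0,th+np.pi])
print(robot.move_linear([x,y,4],speed=120,f_stop=8),robot.current_tcp_pos())
robot.move_gripper(0.3)
print(robot.current_gripper_width()*93,robot.current_finger_force(),robot.current_contact_force())
robot.move_linear([x,y,40],speed=80)
w=robot.get_image("wrist");cv2.imwrite("pics/g1.png",w["img"])
print(robot.current_gripper_width()*93,robot.current_tcp_pos(),robot.current_eef_rot(),robot.current_contact_force(),robot.current_t())
E
```

```text
False [528.67314478 174.06741096   4.73556987]
50.72442870182562 30.000651822192594 [-0.71910416 -0.22994311  2.91051868]
50.96985333372422 [527.62109881 173.89437823  39.67309328] [-3.14125857e+00 -6.00901526e-04  2.76434624e+00] [ 0.00310319 -1.04408087 -1.27833886] 8.8083
```

View pics/g1.png

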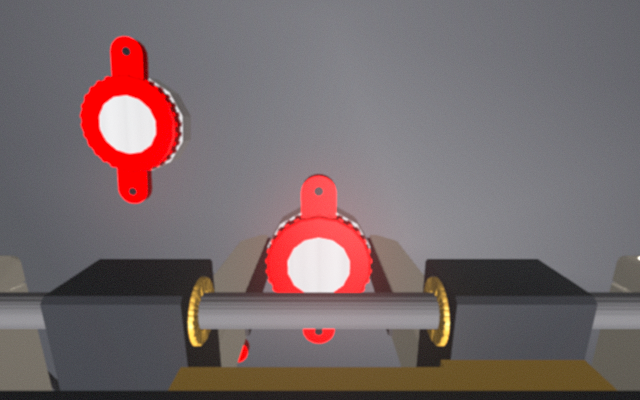

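The cap is held at 51 mm width and straight in the fingers, with its plate at (319,265). Now over the neck, descending to just above where the valve meets its seat.

```bash
python3 - <<'E'
from h import *
x,y,yaw=549.2,-113.8,.208+np.pi
robot.move_linear([527.6,173.9,270],speed=250)
robot.move_ptp([x,y,260],[np.pi,0,yaw])
robot.move_linear([x,y,202],speed=80)
robot.sleep(.3);s=robot.get_image("side")
f0=robot.current_contact_force();print(f0,robot.current_tcp_pos(),robot.current_eef_rot(),robot.current_qpos())
st=robot.move_linear([x,y,188.5],speed=20,f_stop=6)
print(st,robot.current_tcp_pos(),robot.current_contact_force()-f0,robot.current_ft_torque(),robot.current_gripper_width()*93,robot.current_t())
u,v=proj(s,[x,y,200]).astype(int)
s2=robot.get_image("side")
c=lambda d:cv2.resize(d["img"][v-40:v+50,u-45:u+45],None,fx=4.4,fy=4.4,interpolation=cv2.INTER_CUBIC)
cv2.imwrite("pics/s1.png",np.hstack([c(s),c(s2)]))
E
```

```text
[-0.33671404  0.01884199 -0.5264546 ] [ 549.32003738 -113.90696447  202.32282239] [-3.14122721e+00  4.70138787e-04 -2.93366106e+00] [-4.03252176e-01  2.89191921e-01  1.53419831e+00 -3.04732441e-05
  1.31760769e+00 -2.18197239e+00]
False [ 549.23527569 -113.55595012  188.3975744 ] [ 1.72224522  0.99480245 -1.0206797 ] [ 0.22510438 -0.14140278 -0.00252322] 50.60215886393942 13.0333
```

View pics/s1.png

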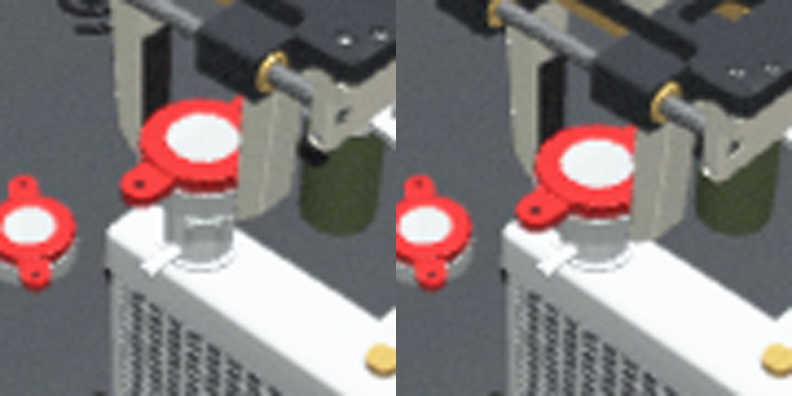

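The skirt has passed over the lip and the tabs are entering the notches with almost no force. The overflow pipe is low enough to clear the fingers. Now I'll push down.

```bash
python3 - <<'E'
from h import *
x,y=549.2,-113.8
for z in(185,183,182,181,180.3,179.6):
    st=robot.move_linear([x,y,z],speed=20,f_stop=22)
    print(z,st,np.array(robot.current_tcp_pos()).round(2),np.array(robot.current_contact_force()).round(1),np.array(robot.current_ft_torque()).round(2))
    if st or robot.current_contact_force()[2]>24:break
print(robot.current_gripper_width()*93,robot.current_t())
E
```

```text
185 False [ 549.55 -113.72  185.93] [-0.6  1.8  5.3] [ 0.53  0.11 -0.  ]
183 False [ 549.54 -113.68  184.24] [-1.3  3.4  7.9] [0.56 0.3  0.02]
182 False [ 549.55 -113.73  183.59] [-2.4  3.2  8.9] [0.58 0.42 0.02]
181 False [ 549.57 -113.71  182.85] [-3.7  2.2 11.2] [ 0.71  0.46 -0.01]
180.3 False [ 549.54 -113.7   182.33] [-3.1  3.8 12.2] [0.73 0.53 0.03]
179.6 False [ 549.58 -113.69  181.8 ] [-4.4  4.4 12.6] [ 0.73  0.59 -0.05]
50.47187214670818 14.6583
```

```bash
python3 - <<'E'
from h import *
x,y=549.2,-113.8
for z in(178.8,178,177.2,176.4,175.6):
    robot.move_linear([x,y,z],speed=20)
    F=np.array(robot.current_contact_force())
    print(z,np.array(robot.current_tcp_pos()).round(2),F.round(1),np.array(robot.current_ft_torque()).round(2))
    if F[2]>19:break
print(robot.current_gripper_width()*93,robot.current_t())
s=robot.get_image("side");u,v=proj(s,[x,y,200]).astype(int)
cv2.imwrite("pics/s2.png",cv2.resize(s["img"][v-40:v+50,u-45:u+45],None,fx=5,fy=5,interpolation=cv2.INTER_CUBIC))
E
```

```text
178.8 [ 549.58 -113.7   181.41] [-4.2  4.5 15.2] [ 0.77  0.75 -0.03]
178 [ 549.61 -113.71  181.41] [-5.   4.1 20.8] [0.87 1.12 0.01]
50.3528460756433 15.1583
```

There is hard contact at TCP z=181.41, and z no longer drops as force rises, so the cap is fully home. Now I'll turn it clockwise in steps, watching torque.

```bash
python3 - <<'E'
from h import *
x,y,yaw=549.2,-113.8,.208+np.pi
for a in list(range(10,91,10))+[92,94,96]:
    t=robot.current_t()
    robot.move_linear([x,y,178],[np.pi,0,yaw-np.radians(a)],speed=20)
    F=np.array(robot.current_contact_force());M=np.array(robot.current_ft_torque())
    act=np.degrees((yaw-robot.current_eef_rot()[2]+np.pi)%(2*np.pi)-np.pi)
    print(a,round(act,1),np.array(robot.current_tcp_pos()).round(2),F.round(1),M.round(2),round(robot.current_t()-t,2),round(robot.current_gripper_width()*93,2))
    if abs(M[2])>.5 or F[2]>30 or F[2]<8: break
print(robot.current_t())
E
```

```text
10 10.0 [ 550.02 -114.1   181.39] [-4.4  3.3 19. ] [ 0.72  0.84 -0.1 ] 0.33 50.61
20 20.0 [ 550.05 -113.84  181.4 ] [-4.5  4.5 19.3] [ 0.84  0.8  -0.18] 0.32 50.17
30 30.0 [ 550.35 -113.92  181.4 ] [-3.   4.2 17.2] [ 0.73  0.66 -0.2 ] 0.32 50.55
40 40.0 [ 550.63 -114.25  181.39] [-2.6  2.7 17.1] [ 0.51  0.48 -0.16] 0.32 50.45
50 50.0 [ 550.58 -113.97  181.39] [-2.5  3.4 17.1] [ 0.68  0.51 -0.18] 0.33 50.8
60 60.0 [ 550.79 -114.13  181.41] [-1.8  3.5 16.1] [ 0.57  0.4  -0.1 ] 0.32 50.51
70 70.0 [ 550.91 -114.37  181.46] [-2.   4.4 16.5] [ 0.47  0.44 -0.11] 0.32 50.44
80 80.0 [ 550.7  -114.05  181.44] [-1.7  3.8 17.9] [ 0.61  0.54 -0.14] 0.32 50.74
90 90.0 [ 550.84 -114.21  181.45] [-1.7  3.3 16.3] [ 0.52  0.49 -0.06] 0.32 50.31
92 92.0 [ 550.62 -114.24  181.44] [-3.3  2.5 18.3] [0.47 0.61 0.16] 0.25 50.79
94 93.9 [ 550.37 -114.27  181.43] [-3.3  2.7 17.1] [0.47 0.76 0.5 ] 0.25 50.53
18.6333
```

Torque is about flat to 90° and then rises to +0.5 N m, which looks like the stop. I'll check by eye that the cap itself turned.

```bash
python3 - <<'E'
from h import *
s=robot.get_image("side");u,v=proj(s,[549,-114,190]).astype(int)
w=robot.get_image("wrist")
a=cv2.resize(s["img"][v-50:v+40,u-55:u+45],(440,396),interpolation=cv2.INTER_CUBIC)
b=cv2.resize(w["img"][150:400,190:417],(360,396))
cv2.imwrite("pics/f1.png",np.hstack([a,b]))
print(np.array(robot.current_contact_force()).round(1),np.array(robot.current_ft_torque()).round(2),robot.current_tcp_pos(),robot.current_t())
E
```

```text
[-3.4  3.6 18.3] [0.48 0.78 0.48] [ 550.34309408 -114.22408938  181.40230354] 18.7333
```

View pics/f1.png

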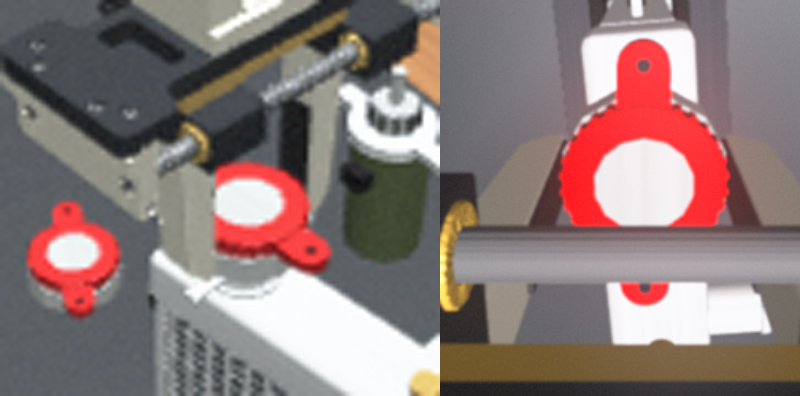

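The ears now lie along the tank (neck y), the plate is hard down, and the torque and push are steady. Handing in while still gripping.

```bash
python3 -c "
from bench import robot
print(robot.hand_in())"
```

```text
the job is handed in; nothing more can be done
None
```

I fitted the leftmost red cap on the radiator neck, pushed it fully home, turned it a quarter turn clockwise to the stop, and handed in still gripping it at 18 N down (18.7 s on the clock); nothing else appears to have been touched.

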